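Unlock the finds crate with its key and slide the lid open

ROBOT

A 6-joint arm with a two-finger parallel gripper is mounted at the origin on a cart in front of the work surface, level with it; the furniture and walls round the work are solid. World frame = base frame: x ahead of the robot, y to its left, z up, the work surface at z = 0. Lengths are in m, angles in degrees, forces in N, time in s.
With the tool pointing down it reaches from about 0.25 to 0.725 m from the base axis. Payload 9.7 kg.
Tool frame: the origin (TCP) lies midway between the tips of the shut fingers; the grasp point (between the pads) lies bot.hold_point_z behind it (bot.hold_point_z is the distance from the TCP to the grasp point, in m); z points along the fingers, y is the line along which they close (so a half turn about z gives the same grasp; the last joint's range is limited). The gripper opens to 85 mm and grips with 20 to 120 N. Pads are 22 mm wide; open, the fingers measure 114 mm over their backs; the gripper's body (76 mm by 85 mm) begins 54 mm behind the grasp point. The pads swing forward as they close: fully open they stand 13 mm farther back than shut.
Start: joints at [65.432, 4.979, 10.078, 95.1, 0, 90], TCP at [0.229, 0.5, 0.203] pointing down, gripper open.
Joint ranges: [-179.16, 179.16], [-48.56, 103.87], [-65.8, 70.77], [-126.05, 130.52], [-82.76, 87.17], [-180, 180]. Speed limits (degrees/s): [127.2, 127.2, 147.25, 180, 180, 180].

INTERFACE

Orientations are given as [roll, pitch, yaw] about the fixed x, y, z axes, in that order (R = Rz(yaw) Ry(pitch) Rx(roll)).
In Python, from workcell import bot, camera, camera_model, ticket gives the robot as it stands.
- The arm moves only by the tool send_rows, never from a script. Its argument "targets" is text: rows parted by semicolons, each of 5 numbers parted by spaces: the shift along the tool's x, y, z in mm, then the turn about the tool's z in degrees, then the closure in counts, from 0 (fully open) to 255 (shut). A call has 1 to 20 rows; each row is the pose to reach, as a shift and turn from the pose commanded when the call began, along the tool's axes at that moment; what a row does not reach only later rows make up. A row lasts 1/8 s, in which the tool goes at most 62.5 mm and 10.7 degrees, less where a joint would pass 70% of its speed; a pose out of reach is approached as far as the arm can. A call with a gripper value outside its range is refused whole. The fingers move at their own pace and stop on an object; "newtons" is the grip in N (left out, the last holds). Time passes only in rows, so rows that repeat a pose let the fingers close. It gives the time, the measured TCP pose, the force, the opening and the grip force at its end, in the units of the state.
- bot.get_obs(): the state, without advancing time (a new reading comes with each control period).
- camera(name): name is "scene" or "top" or "wrist"; returns the picture (384x512x3 uint8, blue, green, red); there is no depth.
- camera_model(name): a dict with "K" (3x3 intrinsics, pixels), "pose" (4x4, takes a point from camera to world coordinates); the wrist camera has in their place "T_tool_cam" (4x4, takes a point from camera to tool coordinates, whose origin is the TCP and whose axes are the flange's). Camera axes: x right, y down, z forward; pixel columns grow to the right and rows downward; lengths in m; the calibration is good to about 2 mm. A picture is of the moment at which its call begins: read the wrist's pose just before it. camera_model takes no time and is no camera call.
- ticket.job_done(): hands the job in; it is judged then, once.
The state is a dict: "time": time; "q": joint angles; "qd": joint speeds; "joint_efforts": joint torques, N m; "ee_pos": TCP position; "tcp_rot": TCP orientation; "wrist_force": force on the tool from outside, world axes, zero at the start; "torque": the same for the moment, N m; "opening": finger opening in m; "grasp_force": force on a finger pad.
Only numpy, scipy, OpenCV 4.12 (cv2) and the standard library are available. Lean on these libraries where they do the work, as an engineer would, in place of code of your own. Each camera call takes 0.05 s, during which the arm holds its last target. There are 200 camera calls.

TASK

Take the winged key out of its wooden block and put it down the round keyhole of the plywood crate. Turn it gently back and forth to feel for the place where its bit drops home in the lock, then turn it clockwise to unlock and slide the lid open as far as it goes. Leave the key standing home in the lock; never force it, and leave the jar, the mug and the stepped block undisturbed.

Things in the scene. Friction and masses are not known exactly. Their poses are not given: they have to be found in the camera images.
- key_handle (a point): Centre of the black wing handle of the loose lock key, which stands upright in a wooden block. The wing is 72 mm long (its own x), 16 mm thick (y), 30 mm tall (z up along the shaft). Below it come a neck 13 mm across (14 mm long) and a steel shaft 16 mm across (40 mm). The key weighs about 0.18 kg; a half turn gives the same key.
- tkey: The same key; origin at the free lower end of its bit, 82 mm below the handle's centre, axes as for the handle. The bit is flat: 16 mm wide (along x, in line with the wing), 5 mm thick, 12 mm long. The whole key is 97 mm tall.
- block_mouth (a point): Mouth of the hole (21 mm wide, 36 mm deep) in which the key stands: the middle hole in the top of a fixed beech block, 56 x 90 x 46 mm, with a 12 mm hole either side. The block may stand left or right of the crate.
- crate: Fixed plywood finds crate with a sliding lid, 130 mm (x) by 180 mm (y); origin under its middle. Its y axis points from the lid towards the lock end, where an aluminium plate 130 x 55 mm, its top 86 mm over the table, covers the lock.
- lock_mouth (a point): Centre of the keyhole, at the level of the plate's top; axes as the crate's. An upright round bore 19 mm wide, countersunk to 29 mm at the top, 62.5 mm from the crate's middle. Hidden 37 mm down is the top of a drum with a straight slot, 7 mm wide, right across it. Fully seated, the bit's end is 49 mm below this point and the handle's underside 18 mm above it.
- drum_top (a point): Middle of the hidden drum's top, on the bore's axis (axes: the crate's). Locked, the slot lies within 0.45 rad either side of the crate's x axis. The bit rubs on the drum until in line with the slot within about 0.1 rad, then sinks 12 mm by its own weight. Seated, it turns the drum (0.1 N m): clockwise from above the lid is free beyond 0.75 rad past the x axis; stop at 0.95 rad. It stays put.
- lid_batten (a point): Centre of the wooden batten on the lid: 80 mm across the crate, 16 mm along it, 16 mm tall, top 90.5 mm over the table; lid top 74.5 mm. Shut, it is 78 mm from the keyhole's axis. Push it along the crate, away from the lock. Axes as the crate's.
- lid (a joint): Travel of the lid in its grooves away from the lock (m): 0 shut, 0.080 fully open. About 2 N of friction; while locked it is stopped within 6 mm.
- jar_mid (a point): Bystander: middle of a glass jar with a dark lid, 64 mm across, 85 mm tall.
- mug_mid (a point): Bystander: middle of the body of a printed mug, 84 mm across, 97 mm tall, its handle sticking out 32 mm on one side.
- step_mid (a point): Bystander: middle of a white stepped block, 45 x 45 x 36 mm.

How it is judged:
By the outcome, as a careful person would: the job done as asked, in the order asked, and still so for the second after the job is handed in, with the robot touching nothing.
It also fails if it takes over 56 s, if anything falls off the work surface, if the arm or the gripper's body presses on something with over 40 N, if the wrist force passes 120 N, or if a joint passes its speed limit or range.

## Working session

There is one attempt and no reset: what is moved stays moved. The work goes in short steps, Python scripts to look and compute and a tool call to move; the robot and the scene stay as the last step left them, time stands still between calls to the robot, and variables do not carry over. Pictures are saved under pics/ and viewed, at most 10 in all, crops included, and the job is handed in when it is done.

Besides the shell and the picture viewer there is one more tool, called as name(argument=value, ...), one argument or row to a line, values as JSON. send_rows: Moves the arm, as the interface text tells. Its arguments: {"type":"object","properties":{"targets":{"type":"string"},"newtons":{"type":"number"}},"required":["targets"]}

```bash
mkdir -p pics; python3 - <<'E'
from workcell import bot,camera,camera_model
import cv2,numpy as np
print(bot.get_obs(),bot.hold_point_z)
for n in("scene","top"):
    m=camera_model(n);print(n,np.round(m["K"],1).tolist(),np.round(m["pose"],4).tolist())
print(np.round(camera_model("wrist")["T_tool_cam"],4).tolist(),np.round(camera_model("wrist")["K"],1).tolist())
for n in("scene","top"): cv2.imwrite(f"pics/{n}0.png",camera(n))
E
```

```text
{'time': 0.0, 'q': array([ 6.54318733e+01,  5.00963004e+00,  1.00329267e+01,  9.50992378e+01,
       -7.61751764e-04,  8.99999178e+01]), 'qd': array([-0.02523958,  0.00706681, -0.0357361 ,  0.01623073, -0.01950022,
       -0.02221461]), 'joint_efforts': array([ 1.35400926e-03, -5.20389855e+01,  4.64802897e+01,  1.63080404e-02,
        1.20186887e-04, -2.44493680e-05]), 'ee_pos': array([0.22856535, 0.49995464, 0.20218352]), 'tcp_rot': array([-1.79924059e+02,  7.61642081e-04,  1.55431957e+02]), 'wrist_force': array([-0.97603664, -0.5713267 ,  0.30534902]), 'torque': array([ 0.02324075, -0.00665301, -0.01397613]), 'grasp_force': 0.0, 'opening': 0.08516544865698787} 0.0187
scene [[495.4, 0.0, 257.2], [0.0, 495.4, 188.9], [0.0, 0.0, 1.0]] [[0.778, -0.4225, 0.4651, -0.0808], [-0.6283, -0.522, 0.5769, -0.7512], [-0.001, -0.741, -0.6715, 0.9845], [0.0, 0.0, 0.0, 1.0]]
top [[365.7, 0.0, 262.1], [0.0, 365.7, 192.3], [0.0, 0.0, 1.0]] [[0.0238, -0.9887, 0.1483, 0.388], [-0.9995, -0.0264, -0.0159, 0.0375], [0.0196, -0.1479, -0.9888, 1.2698], [0.0, 0.0, 0.0, 1.0]]
[[0.0005, -0.9503, -0.3113, 0.0795], [1.0, 0.0006, 0.0, 0.0002], [0.0002, -0.3113, 0.9503, -0.1718], [0.0, 0.0, 0.0, 1.0]] [[313.9, 0.0, 257.3], [0.0, 313.9, 188.9], [0.0, 0.0, 1.0]]
```

View pics/scene0.png

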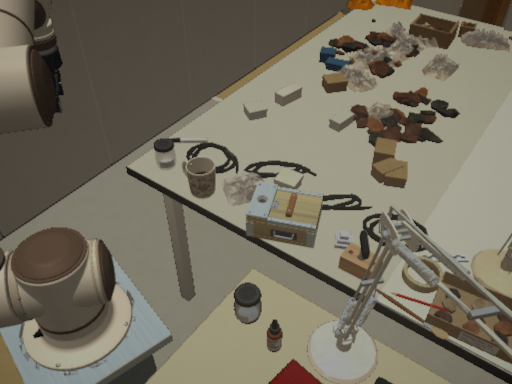

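View pics/top0.png

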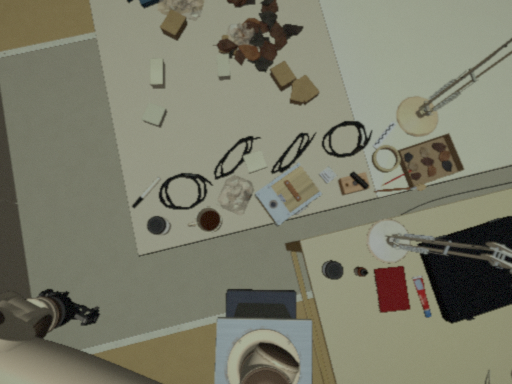

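The scene view shows the crate at about (285,213), the block and key at (360,255), the mug at (202,177) and the jar at (165,152). In the top view the crate is at (288,193), the keyhole about (273,204), the block (353,183) and the key wing (359,180).

```bash
cat > h.py <<'E'
import numpy as np,cv2
from scipy.spatial.transform import Rotation as R
from workcell import bot,camera,camera_model
def tool():
    o=bot.get_obs();T=np.eye(4);T[:3,:3]=R.from_euler('xyz',o['tcp_rot'],degrees=True).as_matrix();T[:3,3]=o['ee_pos'];return T
def ray(n,uv,z,T=None):
    m=camera_model(n);P=m['pose'] if n!='wrist' else T@m['T_tool_cam']
    d=P[:3,:3]@np.linalg.solve(m['K'],[uv[0],uv[1],1]);return P[:3,3]+d*(z-P[2,3])/d[2]
def proj(n,p,T=None):
    m=camera_model(n);P=m['pose'] if n!='wrist' else T@m['T_tool_cam']
    c=m['K']@(np.linalg.inv(P)@np.r_[p,1])[:3];return c[:2]/c[2]
E
python3 - <<'E'
from h import *
im=cv2.imread('pics/top0.png')[160:230,250:380]
cv2.imwrite('pics/topc.png',cv2.resize(im,None,fx=6,fy=6,interpolation=cv2.INTER_CUBIC))
E
```

```text
(no output)
```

View pics/topc.png

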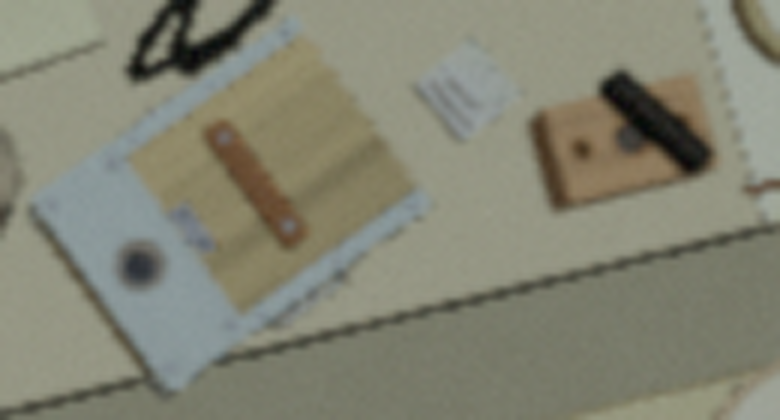

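The crop shows the keyhole at (140,265), the batten from (218,132) to (290,238), the wing from (617,83) to (697,160), and the stepped block at about (468,90).

```bash
python3 - <<'E'
from h import *
f=lambda x,y,z:ray('top',(250+x/6-.4,160+y/6-.4),z)
k=f(140,265,.086);a=f(218,132,.0905);b=f(290,238,.0905);w1=f(617,83,.107);w2=f(697,160,.107)
for n,p in dict(key=(w1+w2)/2,hole=k,batten=(a+b)/2,step=f(468,90,.036)).items():print(n,p.round(4))
ang=lambda d:np.degrees(np.arctan2(d[1],d[0]))
print('wing',ang(w2-w1),'batten',ang(b-a),'hole->batten',ang((a+b)/2-k),np.linalg.norm((a+b)/2-k))
T=tool();kp=(w1+w2)/2
print('tool axes',T[:3,:3].round(3).tolist(),'shift to 90mm+hold over key (tcp z .2):',(T[:3,:3].T@(np.r_[kp[:2],.2]-T[:3,3])*1000).round(1))
E
```

```text
key [ 0.6116 -0.2954  0.107 ]
hole [ 0.5286 -0.0178  0.086 ]
batten [ 0.5736 -0.0788  0.0905]
step [ 0.6407 -0.2069  0.036 ]
wing -133.86569158050852 batten -145.1438822589365 hole->batten -53.56503332364771 0.07596951520868014
tool axes [[-0.909, 0.416, -0.001], [0.416, 0.909, -0.001], [0.0, -0.001, -1.0]] shift to 90mm+hold over key (tcp z .2): [-679.1 -564.1    2.9]
```

send_rows(
  targets="-45 -38 0 -5 0;-90 -75 0 -10 0",
)

```text
time: 0.35
ee_pos: [0.2794, 0.3934, 0.2021]
tcp_rot: [-179.9, -0.0, 165.7]
wrist_force: [0.5, -0.8, 0.6]
opening: 0.0849
grasp_force: 0.0
```

```bash
python3 - <<'E'
from h import *
o=bot.get_obs();print(o['q'].round(2),o['ee_pos'],o['tcp_rot'])
T=tool()
print((T[:3,:3].T@(np.r_[.6116,-.2954,.2]-T[:3,3])*1000).round(1), T[:3,0])
E
```

```text
[ 5.462e+01 -4.180e+00  7.800e-01  9.504e+01 -1.000e-02  6.893e+01] [0.27939418 0.39336816 0.20210402] [-1.79926545e+02 -2.09627637e-02  1.65688946e+02]
[-492.2 -585.3    2.7] [-9.68967994e-01  2.47185948e-01  3.65869238e-04]
```

send_rows(
  targets="-41 -49 0 -5 0;-82 -98 0 -10 0;-123 -146 0 -15 0;-164 -195 0 -20 0;-205 -244 0 -25 0;-246 -293 0 -30 0;-287 -341 0 -35 0;-328 -390 0 -40 0;-369 -439 0 -45 0;-410 -488 0 -50 0;-451 -536 0 -55 0;-492 -585 0 -60 0;-492 -585 0 -60 0;-492 -585 0 -60 0;-492 -585 0 -60 0",
)

```text
time: 2.22
ee_pos: [0.6082, -0.2946, 0.203]
tcp_rot: [180.0, 0.0, -134.5]
wrist_force: [-0.1, 0.3, 1.5]
opening: 0.085
grasp_force: 0.0
```

```bash
python3 - <<'E'
from h import *
o=bot.get_obs();print(o['q'].round(2),o['ee_pos'],o['tcp_rot'])
np.save('T1.npy',tool());cv2.imwrite('pics/w1.png',camera('wrist'))
E
```

```text
[-2.585e+01  2.371e+01  3.262e+01  9.893e+01  1.000e-02 -7.130e+01] [ 0.60815542 -0.29455044  0.20300618] [ 1.79982828e+02  3.90540806e-03 -1.34546412e+02]
```

View pics/w1.png

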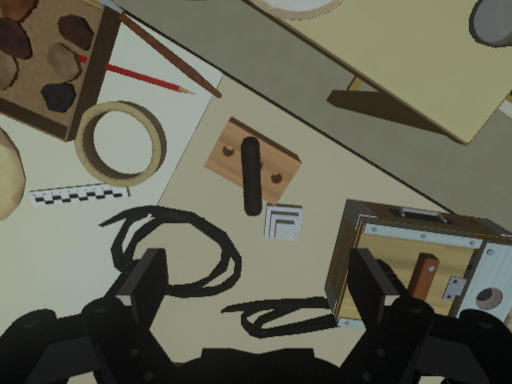

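The wrist view shows the block at (253,160), the black wing from about (250,143) to (253,210), the stepped block at (283,223), and the keyhole at (489,298).

```bash
python3 - <<'E'
from h import *
T=np.load('T1.npy');im=cv2.imread('pics/w1.png')
print('tcp proj',proj('wrist',T[:3,3],T),'predicted key',proj('wrist',[.6116,-.2954,.107],T))
g=cv2.cvtColor(im,cv2.COLOR_BGR2GRAY);m=np.zeros_like(g);m[125:225,235:275]=(g[125:225,235:275]<60)*255
c=max(cv2.findContours(m,0,2)[0],key=cv2.contourArea);r=cv2.minAreaRect(c);print(r,cv2.boxPoints(r).tolist())
for uv in((251,144),(254,208)):print(ray('wrist',uv,.107,T),ray('wrist',uv,.092,T))
print('hole',ray('wrist',(489,298),.086,T))
E
```

```text
tcp proj [257.66246878 225.94626203] predicted key [254.10547597 182.22197326]
((251.9840850830078, 175.93289184570312), (78.36351776123047, 19.749603271484375), 86.09950256347656) [[239.46685791015625, 137.51361083984375], [259.17071533203125, 136.170166015625], [264.5013122558594, 214.3521728515625], [244.79745483398438, 215.69561767578125]]
[ 0.58941018 -0.32161259  0.107     ] [ 0.59147583 -0.3199403   0.092     ]
[ 0.62902106 -0.27793052  0.107     ] [ 0.63330512 -0.27381181  0.092     ]
hole [ 0.52621978 -0.01715101  0.086     ]
```

```bash
python3 - <<'E'
from h import *
T=np.load('T1.npy')
a=ray('wrist',(249.3,136.8),.107,T);b=ray('wrist',(254.65,215),.107,T);c=(a+b)/2;d=b-a
print(c,np.linalg.norm(d),np.degrees(np.arctan2(d[1],d[0])))
dt=T[:3,:3].T@d;print('angle in tool',np.degrees(np.arctan2(dt[1],dt[0])))
print((T[:3,:3].T@(np.r_[c[:2],.092-.0187]-T[:3,3])*1000).round(1))
# commanded? estimate
E
```

```text
[ 0.60978315 -0.29978755  0.107     ] 0.07214793941988645 48.95451517759737
angle in tool 176.49907410234565
[  2.6  -4.9 129.7]
```

send_rows(
  newtons=40,
  targets="2 -4 30 -3.5 0;2 -4.5 70 -3.5 0;2 -4.5 105 -3.5 0;2 -4.5 127 -3.5 0;2 -4.5 127 -3.5 0;2 -4.5 127 -3.5 140;2 -4.5 127 -3.5 200;2 -4.5 127 -3.5 255;2 -4.5 127 -3.5 255;2 -4.5 127 -3.5 255;2 -4.5 127 -3.5 255;2 -4.5 127 -3.5 255",
)

```text
time: 3.78
ee_pos: [0.6104, -0.3001, 0.0765]
tcp_rot: [-179.9, 0.0, -131.1]
wrist_force: [-1.0, 0.1, 6.0]
opening: 0.0137
grasp_force: 39.3
```

```bash
python3 - <<'E'
from h import *
print({k:np.round(v,3) for k,v in bot.get_obs().items() if k in('torque','wrist_force','opening','grasp_force')})
E
```

```text
{'wrist_force': array([-1.028,  0.078,  5.978]), 'torque': array([-0.05 , -0.001,  0.046]), 'grasp_force': np.float64(39.337), 'opening': np.float64(0.014)}
```

send_rows(
  targets="0 0 -8 0 255;0 0 -25 0 255;0 0 -50 0 255;0 0 -85 0 255;0 0 -115 0 255;-10 16 -120 1 255;-28 43 -120 3 255;-50 78 -120 5 255;-75 118 -120 7 255;-100 158 -120 9 255;-122 193 -120 11 255;-140 220 -120 13 255;-153 240 -120 13 255;-158 248 -120 13 255;-158 248 -120 13 255;-158 248 -120 13 255",
)

```text
time: 5.78
ee_pos: [0.5272, -0.0186, 0.196]
tcp_rot: [-180.0, -0.0, -144.1]
wrist_force: [0.2, -0.2, -3.3]
opening: 0.0136
grasp_force: 39.2
```

```bash
python3 - <<'E'
from h import *
o=bot.get_obs();print(o['q'].round(2),o['ee_pos'],o['tcp_rot'],o['torque'])
T=tool();np.save('T2.npy',T);im=camera('wrist');cv2.imwrite('pics/w2.png',im)
for p in([.5275,-.0175,.086],T[:3,3]+[0,0,-.066]):print(proj('wrist',p,T))
cv2.imwrite('pics/w2c.png',cv2.resize(im[90:330,130:390],None,fx=2.5,fy=2.5,interpolation=cv2.INTER_CUBIC)[:600])
E
```

```text
[-2.010e+00  1.740e+00  5.910e+00  9.417e+01 -1.000e-02 -3.791e+01] [ 0.52722981 -0.01861191  0.19595137] [-1.79988029e+02 -7.92967129e-03 -1.44100127e+02] [ 0.00779157 -0.04262193 -0.00110998]
[258.32561841 176.88891583]
[257.54742661 190.9446518 ]
```

View pics/w2c.png

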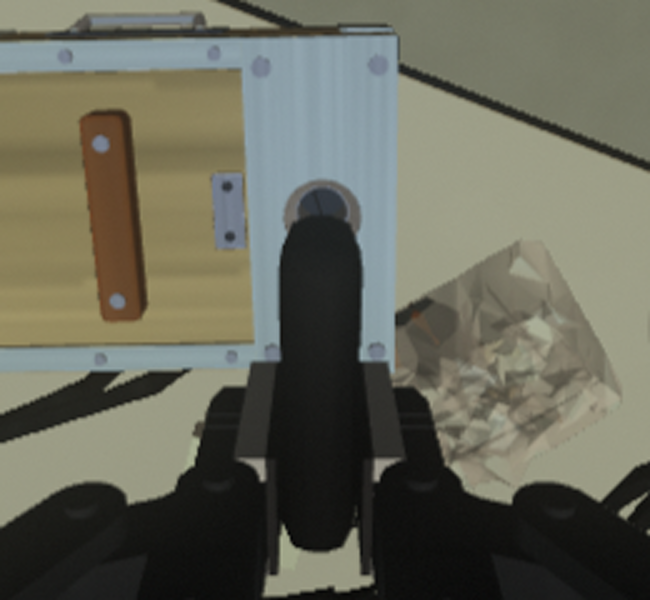

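The crop shows the countersink centred at about (322,217), which is pixel (258.8,176.8) in the full picture. The wing runs from (320,215) to (320,550) and sits straight in the pads. A dark line, perhaps the slot, shows in the bore.

```bash
python3 - <<'E'
from h import *
T=np.load('T2.npy')
h=ray('wrist',(258.6,176.8),.086,T);print('hole',h,'in tool',T[:3,:3].T@(h-T[:3,3])*1000)
for z in(.2267,):
  a=ray('wrist',(258,177),z,T);b=ray('wrist',(258,309.5),z,T);print(np.linalg.norm(a-b),T[:3,:3].T@((a+b)/2-T[:3,3])*1000, (T[:3,:3].T@(a-T[:3,3]))*1000,(T[:3,:3].T@(b-T[:3,3]))*1000)
im=cv2.imread('pics/w2.png')[158:182,240:276]
print(im.min(),im.max())
g=np.clip((im.astype(float)-20)*2.5,0,255).astype(np.uint8)
cv2.imwrite('pics/hole.png',cv2.resize(g,None,fx=14,fy=14,interpolation=cv2.INTER_CUBIC))
E
```

```text
hole [ 0.52728009 -0.01734345  0.086     ] in tool [ -0.79973283   1.02100342 109.95104522]
0.0744719747322748 [  1.98234864   0.1854381  -30.74839959] [ 39.21830677   0.13907042 -30.74323648] [-35.2536095    0.23180578 -30.75356269]
29 175
```

View pics/hole.png

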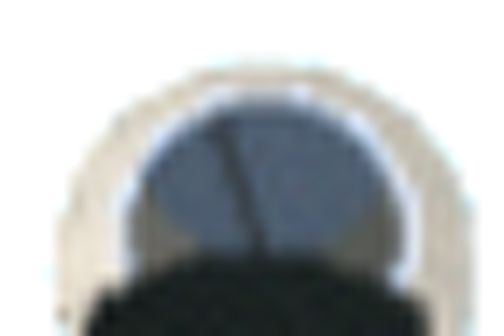

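The enlarged bore shows a thin dark line tilted about 15° from the wing's line, so the slot probably lies near a tool turn of −15°. I'll descend and then feel for it there.

send_rows(
  targets="-2.5 0.8 15 0 255;-2.5 0.8 30 0 255;-2.5 0.8 40 0 255;-2.5 0.8 46 0 255;-2.5 0.8 52 0 255;-2.5 0.8 57 0 255;-2.5 0.8 57 0 255",
)

```text
time: 6.7
ee_pos: [0.5283, -0.0158, 0.1385]
tcp_rot: [180.0, -0.0, -144.1]
wrist_force: [-0.8, -0.7, -3.3]
opening: 0.0138
grasp_force: 39.0
```

send_rows(
  targets="0 0 5 0 255;0 0 10 0 255;0 0 15 0 255;0 0 20 0 255;0 0 20 0 255",
)

```text
time: 7.32
ee_pos: [0.5283, -0.0158, 0.1183]
tcp_rot: [180.0, -0.0, -144.1]
wrist_force: [-0.7, -1.2, -2.8]
opening: 0.0139
grasp_force: 39.0
```

```bash
python3 - <<'E'
from h import *
o=bot.get_obs();print(o['ee_pos'].round(4),o['wrist_force'].round(2),o['torque'].round(3))
E
```

```text
[ 0.5283 -0.0158  0.1183] [-0.69 -1.19 -2.83] [-0.273  0.299  0.026]
```

send_rows(
  targets="0 0 1.5 0 255;0 0 3 0 255;0 0 3 0 255",
)

```text
time: 7.7
ee_pos: [0.5285, -0.0158, 0.1159]
tcp_rot: [180.0, 0.0, -144.1]
wrist_force: [-1.4, -1.1, -2.6]
opening: 0.0136
grasp_force: 39.1
```

```bash
python3 - <<'E'
from h import *
o=bot.get_obs();print(o['ee_pos'].round(4),o['wrist_force'].round(2),o['torque'].round(3))
E
```

```text
[ 0.5285 -0.0158  0.1159] [-1.41 -1.15 -2.62] [-0.362  0.412 -0.016]
```

send_rows(
  targets="1.2 0 0 0 255;1.2 0 1 0 255;1.2 0 1.5 0 255;1.2 0 1.5 0 255",
)

```text
time: 8.2
ee_pos: [0.5279, -0.0165, 0.115]
tcp_rot: [-180.0, 0.0, -144.1]
wrist_force: [-1.2, -1.5, 4.3]
opening: 0.0135
grasp_force: 40.1
```

```bash
python3 - <<'E'
from h import *
o=bot.get_obs();print(o['ee_pos'].round(4),o['wrist_force'].round(2),o['torque'].round(3))
E
```

```text
[ 0.5279 -0.0165  0.115 ] [-1.22 -1.5   4.27] [-0.313  0.392  0.012]
```

send_rows(
  targets="0.5 0 0 -3 255;0.5 0 0 -6 255;0.5 0 0 -9 255;0.5 0 0 -12 255;0.5 0 0 -15 255;0.5 0 0 -15 255",
)

```text
time: 8.95
ee_pos: [0.5271, -0.0168, 0.1139]
tcp_rot: [180.0, -0.0, -129.1]
wrist_force: [-1.3, -1.4, -2.0]
opening: 0.0136
grasp_force: 39.1
```

```bash
python3 - <<'E'
from h import *
o=bot.get_obs();print(o['ee_pos'].round(4),o['wrist_force'].round(2),o['torque'].round(3))
E
```

```text
[ 0.5271 -0.0168  0.1139] [-1.3  -1.35 -1.99] [-0.247  0.077 -0.034]
```

Contact is gone and the tool sits 1.1 mm lower, so the bit has found the slot. I'll sink it gently.

send_rows(
  targets="0 0 1 0 255;0 0 2 0 255;0 0 3 0 255;0 0 3 0 255",
)

```text
time: 9.45
ee_pos: [0.5271, -0.0168, 0.1113]
tcp_rot: [180.0, -0.0, -129.1]
wrist_force: [-0.2, -0.9, -2.3]
opening: 0.0139
grasp_force: 39.1
```

send_rows(
  targets="0 0 1.5 0 255;0 0 3 0 255;0 0 4.5 0 255;0 0 6 0 255;0 0 7 0 255;0 0 7 0 255",
)

```text
time: 10.2
ee_pos: [0.5271, -0.0168, 0.1042]
tcp_rot: [180.0, -0.0, -129.1]
wrist_force: [-0.1, -1.5, -2.4]
opening: 0.0137
grasp_force: 39.1
```

```bash
python3 - <<'E'
from h import *
o=bot.get_obs();print(o['ee_pos'].round(4),o['wrist_force'].round(2),o['torque'].round(3))
E
```

```text
[ 0.5271 -0.0168  0.1042] [-0.09 -1.52 -2.39] [-0.357  0.192 -0.002]
```

send_rows(
  targets="0 0 0.7 4 255;0 0 0.7 8 255;0 0 0.7 13 255;0 0 0.7 18 255;0 0 0.7 23 255;0 0 0.7 28 255;0 0 0.7 32 255;0 0 0.7 32 255",
)

```text
time: 11.2
ee_pos: [0.5272, -0.0167, 0.1037]
tcp_rot: [180.0, 0.0, -161.0]
wrist_force: [-1.3, -1.0, -0.5]
opening: 0.0137
grasp_force: 39.3
```

```bash
python3 - <<'E'
from h import *
o=bot.get_obs();print(o['ee_pos'].round(4),o['wrist_force'].round(2),o['torque'].round(3))
E
```

```text
[ 0.5272 -0.0167  0.1037] [-1.27 -0.99 -0.48] [-0.282  0.242  0.097]
```

send_rows(
  targets="0 0 0 5 255;0 0 0 10 255;0 0 0 15 255;0 0 0 20 255;0 0 0 25 255;0 0 0 30 255;0 0 0 34 255;0 0 0 34 255",
)

```text
time: 12.2
ee_pos: [0.5272, -0.0167, 0.1037]
tcp_rot: [180.0, 0.0, 165.0]
wrist_force: [-1.1, -1.0, -0.3]
opening: 0.0138
grasp_force: 39.4
```

```bash
python3 - <<'E'
from h import *
o=bot.get_obs();print(o['ee_pos'].round(4),o['wrist_force'].round(2),o['torque'].round(3))
E
```

```text
[ 0.5272 -0.0167  0.1037] [-1.14 -0.96 -0.32] [-0.203  0.242  0.077]
```

send_rows(
  targets="0 0 0 1.5 255;0 0 0 3 255;0 0 0 4 255;0 0 0 4 255",
)

```text
time: 12.7
ee_pos: [0.5272, -0.0168, 0.1037]
tcp_rot: [180.0, 0.0, 160.9]
wrist_force: [0.6, -0.6, -0.9]
opening: 0.0134
grasp_force: 39.4
```

```bash
python3 - <<'E'
from h import *
o=bot.get_obs();print(o['ee_pos'].round(4),o['wrist_force'].round(2),o['torque'].round(3))
E
```

```text
[ 0.5272 -0.0168  0.1037] [ 0.59 -0.6  -0.87] [-0.179  0.233  0.119]
```

The key has been turned about 55° past the crate's x axis with only drum friction on it. I'll release it and rise.

send_rows(
  targets="0 0 0 0 200;0 0 0 0 120;0 0 0 0 0;0 0 0 0 0;0 0 0 0 0;0 0 -8 0 0;0 0 -30 0 0;0 0 -65 0 0;0 0 -90 0 0;0 0 -90 0 0",
)

```text
time: 13.95
ee_pos: [0.5281, -0.0168, 0.1962]
tcp_rot: [179.9, 0.2, 160.9]
wrist_force: [0.0, -0.1, -0.1]
opening: 0.0853
grasp_force: 0.0
```

```bash
python3 - <<'E'
from h import *
o=bot.get_obs();print(o['q'].round(2),o['ee_pos'].round(4),o['tcp_rot'],o['wrist_force'].round(2),o['torque'].round(3))
T=tool();np.save('T3.npy',T);im=camera('wrist');cv2.imwrite('pics/w3.png',im)
E
```

```text
[-1.83  1.62  5.82 93.98 -0.   17.25] [ 0.5281 -0.0168  0.1962] [179.93455727   0.21250931 160.92889081] [ 0.04 -0.11 -0.06] [-0.001 -0.013  0.01 ]
```

View pics/w3.png

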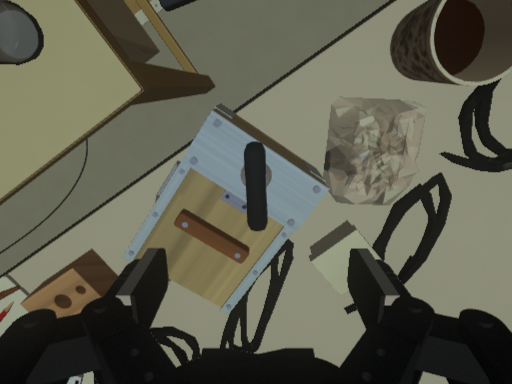

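The key stands upright in the lock, with its wing from (254,142) to (258,230). The batten runs from (178,215) to (246,257), with its centre about (211,235).

```bash
python3 - <<'E'
from h import *
T=np.load('T3.npy');im=cv2.imread('pics/w3.png')
g=cv2.cvtColor(im,cv2.COLOR_BGR2GRAY);m=np.zeros_like(g);m[130:240,238:274]=(g[130:240,238:274]<60)*255
r=cv2.minAreaRect(max(cv2.findContours(m,0,2)[0],key=cv2.contourArea));print('wing',r)
hsv=cv2.cvtColor(im,cv2.COLOR_BGR2HSV);m=np.zeros_like(g);s=(slice(200,270),slice(165,255))
b=im[s].astype(int);m[s]=((b[...,2]-b[...,0]>40)&(b[...,2]-b[...,1]>22)&(b[...,2]<170))*255
c=max(cv2.findContours(cv2.morphologyEx(m,cv2.MORPH_OPEN,np.ones((3,3))),0,2)[0],key=cv2.contourArea);rb=cv2.minAreaRect(c);print('batten',rb)
def ends(r):
    p=cv2.boxPoints(r);p=p[np.argsort(p[:,1])];return (p[0]+p[1])/2,(p[2]+p[3])/2
def ln(r,z):
    a,b=[ray('wrist',e,z,T) for e in ends(r)];d=b-a;return (a+b)/2,np.linalg.norm(d),np.degrees(np.arctan2(d[1],d[0]))
print(ln(r,.134));p=cv2.boxPoints(rb);w=[ray('wrist',q,.0905,T) for q in p];print(np.round(w,4).tolist())
c=np.mean(w,0);print('batten c',c,[ (np.linalg.norm(w[i+1]-w[i]),np.degrees(np.arctan2(*(w[i+1]-w[i])[1::-1]))) for i in range(3)])
hole=np.array([.5273,-.0173])
for ax in(-54.0,):
    u=np.array([np.cos(np.radians(ax)),np.sin(np.radians(ax))]);start=hole+u*.056
    print('start',start,(T[:3,:3].T@(np.r_[start,.2]-T[:3,3])*1000).round(1),'dist batten',np.dot(c[:2]-hole,u))
E
```

```text
wing ((257.15570068359375, 180.0752410888672), (28.833864212036133, 100.03307342529297), 2.602562189102173)
batten ((210.8186492919922, 238.31088256835938), (79.61161041259766, 13.964425086975098), 30.256441116333008)
(array([ 0.52083249, -0.0142951 ,  0.134     ]), np.float64(0.08137104761347681), np.float64(-21.541007759306503))
[[0.5468, -0.1093, 0.0905], [0.5374, -0.0978, 0.0905], [0.5996, -0.0503, 0.0905], [0.6102, -0.0616, 0.0905]]
batten c [ 0.57351327 -0.07972587  0.0905    ] [(np.float64(0.014794059521826556), np.float64(129.26160294986494)), (np.float64(0.07824240978835016), np.float64(37.41522639344321)), (np.float64(0.01555116478325262), np.float64(-46.753324527270145))]
start [ 0.56021597 -0.06260495] [-45.3 -32.8  -3.6] dist batten 0.0776670705914072
```

send_rows(
  newtons=20,
  targets="-15 -13 -4 8 255;-30 -26 -4 16 255;-42 -38 -4 25 255;-42 -38 -4 34.5 255;-42 -38 -4 34.5 255;-42 -38 15 34.5 255;-42 -38 45 34.5 255;-42 -38 75 34.5 255;-42 -38 95 34.5 255;-42 -38 108 34.5 255;-42 -38 115 34.5 255;-42 -38 115 34.5 255",
)

```text
time: 15.5
ee_pos: [0.5544, -0.0664, 0.0787]
tcp_rot: [-180.0, -0.0, 126.5]
wrist_force: [1.3, 0.3, -0.0]
opening: -0.0001
grasp_force: 0.0
```

```bash
python3 - <<'E'
from h import *
o=bot.get_obs();print(o['ee_pos'].round(4),o['tcp_rot'],o['wrist_force'].round(2),o['torque'].round(3))
p=o['ee_pos'][:2]-[.5273,-.0173];u=np.array([np.cos(np.radians(-53.5)),np.sin(np.radians(-53.5))]);print(p@u)
E
```

```text
[ 0.5544 -0.0664  0.0787] [-1.79990380e+02 -6.66669103e-03  1.26484751e+02] [ 1.3   0.33 -0.04] [-0.006  0.038 -0.007]
0.05557544818710251
```

send_rows(
  targets="-3 0 -1 0 255;-6 0 -1 0 255;-10 0 -1 0 255;-15 0 -1 0 255;-20 0 -1 0 255",
)

```text
time: 16.12
ee_pos: [0.5666, -0.0828, 0.0796]
tcp_rot: [-180.0, -0.0, 126.4]
wrist_force: [-0.3, 0.5, -0.6]
opening: 0.0
grasp_force: 0.0
```

send_rows(
  targets="-5 0 0 0 255;-15 0 0 0 255;-25 0 0 0 255;-35 0 0 0 255;-45 0 0 0 255;-53 0 0 0 255;-57 0 0 0 255;-57 0 0 0 255",
)

```text
time: 17.12
ee_pos: [0.6003, -0.1285, 0.0796]
tcp_rot: [-180.0, -0.0, 126.4]
wrist_force: [0.9, -0.8, 0.5]
opening: -0.0002
grasp_force: 0.0
```

```bash
python3 - <<'E'
from h import *
o=bot.get_obs();print(o['ee_pos'].round(4),o['wrist_force'].round(2),o['torque'].round(3))
cv2.imwrite('pics/s1.png',cv2.resize(camera('scene')[150:270,220:380],None,fx=5,fy=5,interpolation=cv2.INTER_CUBIC))
E
```

```text
[ 0.6003 -0.1285  0.0796] [ 0.93 -0.83  0.51] [-0.001 -0.029  0.005]
```

View pics/s1.png

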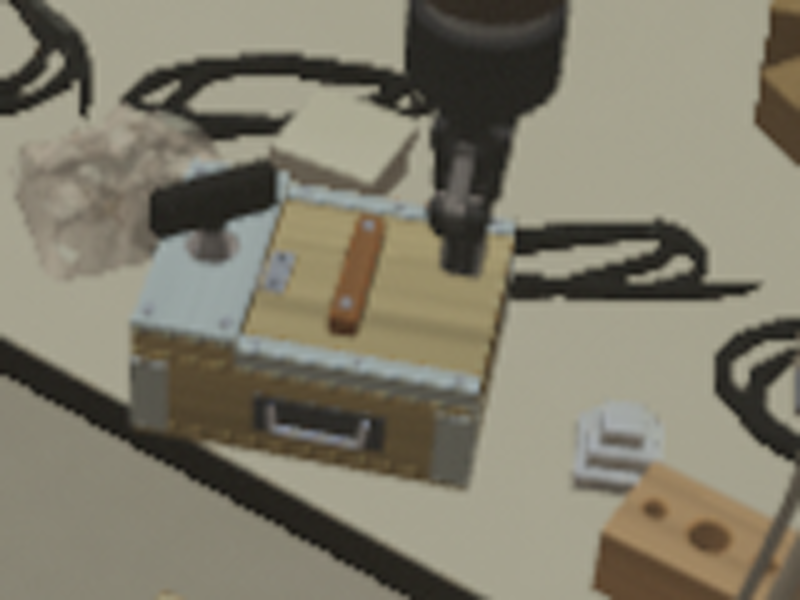

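The batten at (357,275) still stands shut, and the fingertips are beyond it at (460,268). I need to find out how they passed it.

```bash
python3 - <<'E'
from h import *
t=bot.get_obs()['ee_pos']
f=lambda p:((proj('scene',p)-[220,150])*5).round(0)
print('tcp',f(t),'hole',f([.5273,-.0173,.086]),'batten',f([.5735,-.0797,.0905]),'handle top seated',f([.5273,-.0173,.134]),'wing mid z.119',f([.5273,-.0173,.119]))
for z in(.08,.09,.1,.11):print(z,f([t[0],t[1],z]))
u=np.array([.595,-.804]);print('opened batten',f([*(np.array([.5735,-.0797])+.08*u),.0905]))
E
```

```text
tcp [455. 306.] hole [210. 243.] batten [355. 262.] handle top seated [211. 175.] wing mid z.119 [211. 197.]
0.08 [455. 305.]
0.09 [456. 291.]
0.1 [458. 277.]
0.11 [459. 263.]
opened batten [507. 289.]
```

The tips show about 20 mm higher than the stated TCP, so they passed over the batten. The key's wing is where a seated key's should be. I'll go back, descend lower with a force check, and push again.

send_rows(
  targets="0 0 -15 0 255;0 0 -30 0 255;15 -3 -30 0 255;35 -6 -30 0 255;55 -9 -30 0 255;70 -12 -30 0 255;76 -12 -30 0 255;76 -12 -15 0 255;76 -12 -5 0 255;76 -12 0 0 255;76 -12 3 0 255;76 -12 6 0 255;76 -12 6 0 255",
)

```text
time: 18.8
ee_pos: [0.5454, -0.0744, 0.0736]
tcp_rot: [-180.0, -0.0, 126.4]
wrist_force: [0.3, 0.4, -0.2]
opening: 0.0001
grasp_force: 0.0
```

send_rows(
  targets="0 0 2 0 255;0 0 4 0 255;0 0 4 0 255",
)

```text
time: 19.18
ee_pos: [0.5453, -0.0743, 0.0695]
tcp_rot: [-180.0, -0.0, 126.4]
wrist_force: [-0.2, 0.3, 0.7]
opening: -0.0003
grasp_force: 0.0
```

send_rows(
  targets="0 0 2 0 255;0 0 4 0 255;0 0 4 0 255",
)

```text
time: 19.55
ee_pos: [0.5453, -0.0743, 0.0655]
tcp_rot: [-180.0, -0.0, 126.4]
wrist_force: [0.2, 0.7, -0.4]
opening: -0.0001
grasp_force: 0.0
```

```bash
python3 - <<'E'
from h import *
o=bot.get_obs();print(o['ee_pos'].round(4),o['wrist_force'].round(2),o['torque'].round(3))
cv2.imwrite('pics/s2.png',cv2.resize(camera('scene')[150:250,230:350],None,fx=6,fy=6,interpolation=cv2.INTER_CUBIC))
E
```

```text
[ 0.5453 -0.0743  0.0655] [ 0.23  0.68 -0.36] [-0.009 -0.     0.025]
```

View pics/s2.png

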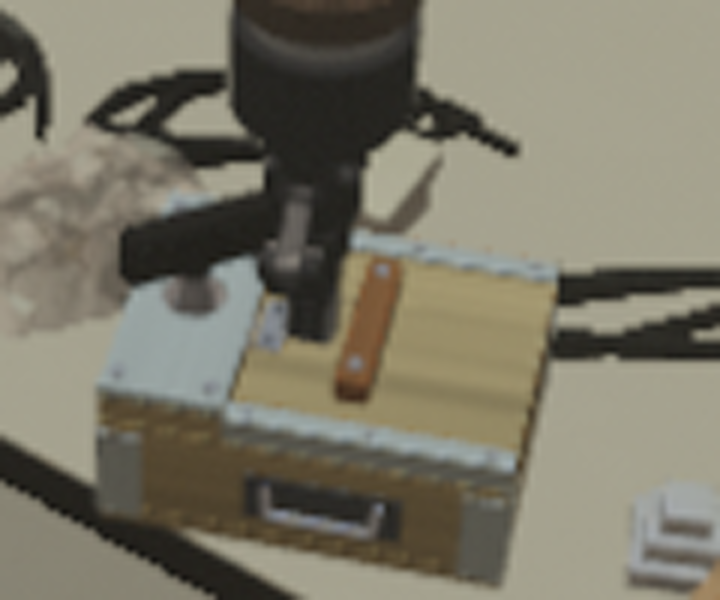

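The tip is now at (310,335) in the crop, low between the hinge plate and the batten, and the key wing is untouched. I'll push gently.

```bash
cat >> h.py <<'E'
def batten():
    b=camera('scene').astype(int)
    m=((b[...,2]-b[...,0]>45)&(b[...,2]-b[...,1]>28)).astype(np.uint8)
    m[:170]=0;m[245:]=0;m[:,:270]=0;m[:,335:]=0
    n,_,s,c=cv2.connectedComponentsWithStats(m);i=1+np.argmax(s[1:,4]);return c[i],s[i,4],ray('scene',c[i],.088)
E
python3 - <<'E'
from h import *
t=bot.get_obs()['ee_pos']
for z in(.07,.08,.09,.1):print(z,((proj('scene',[t[0],t[1],z])-[230,150])*6).round())
print(batten())
E
```

```text
0.07 [307. 370.]
0.08 [308. 354.]
0.09 [309. 338.]
0.1 [309. 321.]
(array([290.96907216, 204.04123711]), np.int32(97), array([ 0.57152041, -0.08223204,  0.088     ]))
```

send_rows(
  targets="-2 0 1 0 255;-4 0 1 0 255;-7 0 1 0 255;-10 0 1 0 255;-13 0 1 0 255",
)

```text
time: 20.27
ee_pos: [0.5533, -0.085, 0.0647]
tcp_rot: [180.0, 0.0, 126.4]
wrist_force: [-0.1, -0.5, -0.4]
opening: 0.0002
grasp_force: 0.0
```

```bash
python3 - <<'E'
from h import *
o=bot.get_obs();print(o['ee_pos'].round(4),o['wrist_force'].round(2),o['torque'].round(3))
print(batten())
E
```

```text
[ 0.5533 -0.085   0.0647] [-0.12 -0.55 -0.37] [-0.041  0.01  -0.069]
(array([291.66666667, 205.22807018]), np.int32(57), array([ 0.56996279, -0.08668968,  0.088     ]))
```

The tips are still about 1 mm above the batten's top. I'll back off and come in about 10 mm lower.

send_rows(
  targets="0 0 -5 0 255;5 -2 -5 0 255;10 -3 -5 0 255;14 -3 -5 0 255;14 -3 0 0 255;14 -3 3 0 255;14 -3 6 0 255;14 -3 6 0 255",
)

```text
time: 21.32
ee_pos: [0.5422, -0.0754, 0.0583]
tcp_rot: [-180.0, -0.0, 126.4]
wrist_force: [0.1, -0.3, 0.0]
opening: 0.0005
grasp_force: 0.0
```

send_rows(
  targets="0 0 2 0 255;0 0 4 0 255;0 0 4 0 255",
)

```text
time: 21.7
ee_pos: [0.5423, -0.0753, 0.0545]
tcp_rot: [-180.0, -0.0, 126.4]
wrist_force: [-0.4, -0.3, 0.9]
opening: 0.0003
grasp_force: 0.0
```

```bash
python3 - <<'E'
from h import *
o=bot.get_obs();print(o['ee_pos'].round(4),o['wrist_force'].round(2),o['torque'].round(3))
E
```

```text
[ 0.5423 -0.0753  0.0545] [-0.38 -0.27  0.89] [-0.012  0.014 -0.016]
```

Tips should now be at about z = 0.081. I'll push.

send_rows(
  targets="-2 0 0 0 255;-4 0 0 0 255;-7 0 0 0 255;-10 0 0 0 255",
)

```text
time: 22.2
ee_pos: [0.5484, -0.0834, 0.0547]
tcp_rot: [180.0, -0.0, 126.4]
wrist_force: [-0.8, 2.0, 1.1]
opening: 0.0003
grasp_force: 1.1
```

send_rows(
  targets="-2 0 0 0 255;-4 0 0 0 255;-6 0 0 0 255",
)

```text
time: 22.58
ee_pos: [0.552, -0.0882, 0.0547]
tcp_rot: [180.0, -0.0, 126.4]
wrist_force: [-0.5, 1.9, 1.6]
opening: -0.0001
grasp_force: 1.1
```

send_rows(
  targets="-6 0 0 0 255;-13 0 0 0 255;-20 0 0 0 255;-27 0 0 0 255;-34 0 0 0 255;-41 0 0 0 255;-48 0 0 0 255;-54 0 0 0 255;-58 0 0 0 255;-60 0 0 0 255;-60 0 0 0 255",
)

```text
time: 23.95
ee_pos: [0.5875, -0.1368, 0.0546]
tcp_rot: [-180.0, 0.0, 126.4]
wrist_force: [-0.2, -0.2, 0.6]
opening: -0.0
grasp_force: 0.0
```

```bash
python3 - <<'E'
from h import *
o=bot.get_obs();p=o['ee_pos'];print(p.round(4),o['wrist_force'].round(2),(p[:2]-[.5273,-.0173])@[.595,-.804])
print(batten())
E
```

```text
[ 0.5875 -0.1368  0.0546] [-0.24 -0.18  0.56] 0.1319525431830244
(array([318.76923077, 208.5       ]), np.int32(104), array([ 0.61623373, -0.13974809,  0.088     ]))
```

The lid has moved about 73 mm. I'll push on gently to the stop.

send_rows(
  targets="-2 0 0 0 255;-4 0 0 0 255;-6 0 0 0 255;-6 0 0 0 255",
)

```text
time: 24.5
ee_pos: [0.5912, -0.1416, 0.0547]
tcp_rot: [-180.0, 0.0, 126.4]
wrist_force: [0.1, 0.5, 0.3]
opening: 0.0003
grasp_force: 0.4
```

send_rows(
  targets="-1 0 0 0 255;-2 0 0 0 255;-2 0 0 0 255",
)

```text
time: 24.88
ee_pos: [0.592, -0.1427, 0.0546]
tcp_rot: [-180.0, -0.0, 126.4]
wrist_force: [-3.0, 3.3, 1.6]
opening: 0.0001
grasp_force: 2.3
```

send_rows(
  targets="-0.7 0 0 0 255;-1.4 0 0 0 255;-1.4 0 0 0 255",
)

```text
time: 25.25
ee_pos: [0.5921, -0.1427, 0.0546]
tcp_rot: [-180.0, -0.2, 126.5]
wrist_force: [-6.9, 8.8, 3.6]
opening: -0.0001
grasp_force: 5.6
```

The lid is at its hard stop, with 11 N of push and no movement. I'll back off, rise clear and check.

send_rows(
  targets="4 0 0 0 255;6 0 -5 0 255;6 0 -35 0 255;6 0 -80 0 255;6 0 -130 0 255;6 0 -130 0 255;6 0 -130 0 255",
)

```text
time: 26.12
ee_pos: [0.5898, -0.1394, 0.1846]
tcp_rot: [180.0, 0.0, 126.4]
wrist_force: [-0.6, -0.5, -1.6]
opening: -0.0006
grasp_force: 0.0
```

```bash
python3 - <<'E'
from h import *
o=bot.get_obs();print(o['ee_pos'].round(4),o['qd'].round(2),batten())
cv2.imwrite('pics/s3.png',cv2.resize(camera('scene')[120:270,140:380],None,fx=3.3,fy=3.3,interpolation=cv2.INTER_CUBIC))
E
```

```text
[ 0.5898 -0.1394  0.1846] [ 0.05  0.64 -1.69 -0.06  0.14 -0.07] (array([321.51, 208.88]), np.int32(100), array([ 0.62074957, -0.14520163,  0.088     ]))
```

View pics/s3.png

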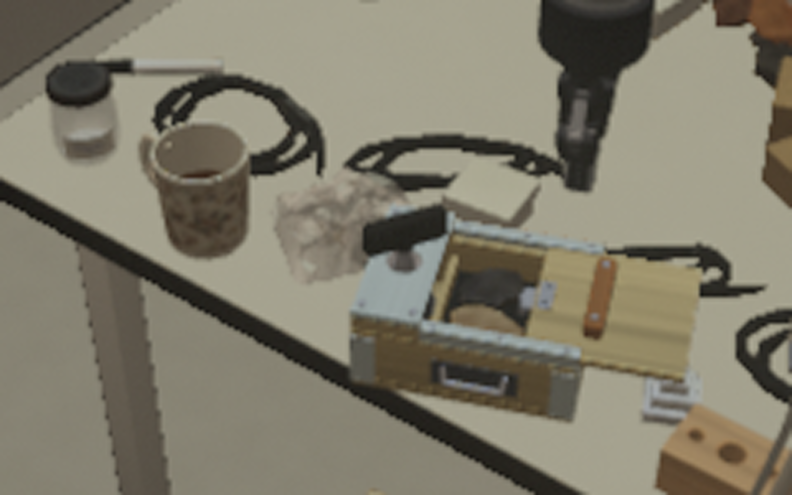

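The lid is fully open: the batten at (600,297) has moved about 80 mm and its finds are showing. The key stands home at (405,235), the jar, mug and stepped block look undisturbed, and the hand is clear.

```bash
python3 -c "
from workcell import ticket;print(ticket.job_done())"
```

```text
the job is handed in; nothing more can be done
None
```

The key is seated upright and turned in the lock, the lid is open to its hard stop (about 80 mm), the bystanders look undisturbed and the arm is clear; the job was handed in at about 26 s, and no verdict was shown.

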